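Lay the selector box on its back and set its dial to the sixth click

TASK

The selector box stands on end at the edge of the rubber mat. Push its upper end over, so that its base edge butts the mat and it comes to lie on its back on the mat with the dial facing up; then turn the dial clockwise, taking fresh grips as you go, until it rests in the sixth click from the zero mark (the long thick mark counts as zero). Leave the box lying on the mat with the dial in that click, and leave the other things where they are.

Things in the scene. Friction and masses are not known exactly. Their poses are not given: they have to be found in the camera images.
- mat: black rubber mat fixed to the bench, 260 x 150 x 10 mm thick, with two thin grey border lines along its long sides. Origin: centre of its underside, on the bench. x runs along its length; the end at x = -130 mm is the edge at which the box stands, and the box is to be tipped towards +x. z is up.
- selector_box: plain aluminium box with grey front panel, 180 mm tall as it stands, 100 wide (y), 60 deep (x), 0.7 kg, loose. Origin: centre of the end it stands on at the start. z runs to the other end (two 9 mm high sockets there), -x out of the panel with the dial, +x out of its back. Starts with z up, its back 1 to 6 mm from the mat. Lying on its back on the mat, its panel is 70 mm above the bench.
- dial (a joint): dial angle, rad, growing clockwise seen facing the panel: 0 at the zero mark, a click every 0.5236 rad (30 degrees), positions 0 to 9, stops just past both ends. Starts in click 0, 1 or 2; the sixth click is 3.1416. When let go it springs into the nearest click; under 0.1 N m moves it on. Marks: short white lines on the panel, the zero mark longer and thicker.
- dial_grip (a point): point to grip, on the dial's axis, 20 mm out from the panel. The axis is square to the panel, on its centre line, 72 mm from the end the box stands on. Dial: black disc 58 mm across, 7 mm high, with a black grip bar across it, 54 mm long, 14 mm wide (the last 13 mm at the pointer end 8 mm), from 7 to 29 mm out from the panel; white line on top towards the pointer end.
- dial_pointer (a point): pointer end of the grip bar, 27 mm from the dial's axis, 20 mm out from the panel; the bar lies and points along the line from dial_grip to here. At the zero mark that is 135 degrees anticlockwise of the direction to the box's sockets end (+z of the box), seen facing the panel.
- flux_tin: bystander: small round tin with a white-rimmed, yellow-topped lid, 44 mm across, 28 mm high, on the far end of the mat. Origin: centre of its underside.
- heat_sink: bystander: finned aluminium heat sink, 40 x 60 x 27 mm. Origin: centre of its underside.
- yellow_screwdriver: bystander: screwdriver with a yellow handle, 153 mm long, lying. Origin: middle of its underside.
- solder_spool: bystander: solder spool with black flanges, 62 mm across, 50 mm high. Origin: centre of its underside.

How it is judged:
On the way, in this order (a step that is already met when the one before it is completed fails the run):
1. the box lies on its back on the mat, dial up, the dial not yet turned past the third click (angle between selector_box's own x axis and vertical above 2.99 rad and linear speed of selector_box below 0.05 m/s and value of joint dial below 1.75 rad), for 0.2 s.
2. the dial is in the sixth click (value of joint dial between 2.99 and 3.29 rad), for 0.2 s.
At the end, for the whole second after the job is handed in: The box lies at rest on its back on the mat (within about 9 degrees, dial up, the dial over the mat and within 60 mm of the mat's long centre line) and the dial rests in the sixth click from the zero mark (3.14 rad, within 0.15) (all of step 2 and angle between selector_box's own x axis and vertical above 2.99 rad and z of selector_box in the frame of mat between 0.032 and 0.048 m and x of dial_grip in the frame of mat between -0.13 and 0.08 m and y of dial_grip in the frame of mat between -0.06 and 0.06 m and linear speed of selector_box below 0.02 m/s and velocity of joint dial between -0.1 and 0.1 rad/s); the robot touches nothing.
It fails at once if a bystander is moved more than 40 mm (distance of any of flux_tin, heat_sink, yellow_screwdriver, solder_spool from where it was at the start of the episode above 0.04 m).
It also fails if it takes over 61 s, if anything falls off the work surface, if the arm or the gripper's body presses on something with over 40 N, if the wrist force passes 120 N, or if a joint passes its speed limit or range.

ROBOT

A 7-joint arm with a two-finger parallel gripper is mounted at the origin on a cart in front of the work surface, level with it; the furniture and walls round the work are solid. World frame = base frame: x ahead of the robot, y to its left, z up, the work surface at z = 0. Lengths are in m, angles in rad, forces in N, time in s.
With the tool pointing down it reaches from about 0.425 to 0.925 m from the base axis. Payload 6.8 kg.
Tool frame: the origin (TCP) lies at the very end of the fingers, on their centre line; the grasp point (between the pads) lies 19 mm behind it; z points along the fingers, y is the line along which they close (so a half turn about z gives the same grasp; the last joint's range is limited). The gripper opens to 85 mm and grips with 20 to 120 N. Pads are 22 mm wide; open, the fingers measure 114 mm over their backs; the gripper's body (76 mm by 85 mm) begins 54 mm behind the grasp point. The pads swing forward as they close: fully open they stand 13 mm farther back than shut.
Start: joints at [-1.316, 0.477, 0.022, 1.555, -0.011, 1.109, -0.083], TCP at [0.24, 0.631, 0.231] pointing down, gripper open.
Joint ranges: [-2.96, 2.96], [-0.34, 2.1], [-1.41, 1.46], [0.24, 2.44], [-1.37, 4.51], [0.17, 1.92], [-2.96, 2.96]. Speed limits (rad/s): [2.39, 2.39, 3.14, 3.14, 3.14, 3.14, 3.14].

INTERFACE

Orientations are given as a unit quaternion [w, x, y, z].
In Python, from station import bot gives the robot as it stands. The module is installed in compiled form; this text tells all that it offers.
- The arm moves only by the shell command python3 -m jog 'ROWS' [OPENING] [FORCE]. ROWS is JSON, a list of rows, each a list of 4 numbers: the shift along the tool's x, y, z in cm, then the turn about the tool's z in rad. In form: [[x, y, z, spin], ...]. A call has 1 to 20 rows; each row is the pose to reach, as a shift and turn from the pose commanded when the call began, along the tool's axes at that moment; what a row does not reach only later rows make up. A row lasts 1/12 s, in which the tool goes at most 41.7 mm and 7.16 degrees, less where a joint would pass 70% of its speed; a pose out of reach is approached as far as the arm can. A call with a gripper value outside its range is refused whole. OPENING is the closure, from -1 (fully open) to 1 (shut), set as the call begins (- or left out, the last holds). The fingers move at their own pace and stop on an object; FORCE is the grip in N (left out, the last holds). Time passes only in rows, so rows that repeat a pose let the fingers close. It gives the time, the measured TCP pose, the force, the opening and the grip force at its end, in the units of the state.
- bot.get_obs(): the state, without advancing time (a new reading comes with each control period).
- bot.read_camera(name): name is "side" or "top"; returns a dict with "pixels" (420x560x3 uint8, red, green, blue), "depth" (420x560 float32, m along the optical axis (not along the pixel's ray), 0 where there is no reading), "fovy" (degrees; the focal length in pixels is half the picture's height over the tangent of half this angle, whatever the lens; pixels are square), "cx", "cy" (the principal point, pixels), "distortion" ([k1, k2, p1, p2, k3] as OpenCV has them; the pictures are not rectified), "pose" (4x4, takes a point from camera to world coordinates). Camera axes: x right, y down, z forward; pixel columns grow to the right and rows downward; lengths in m; the calibration is good to about 2 mm. A picture is of the moment at which its call begins.
- bot.hand_in(): hands the job in; it is judged then, once.
The state is a dict: "t": time; "q": joint angles; "joint_vel": joint speeds; "joint_torque": joint torques, N m; "eef_pos": TCP position; "tool_rot": TCP orientation; "contact_force": force on the tool from outside, world axes, zero at the start; "torque": the same for the moment, N m; "gripper_width": opening from 0.0 (shut) to 1.0 (fully open); "grasp_force": force on a finger pad.
Only numpy, scipy, OpenCV 4.12 (cv2) and the standard library are available. Lean on these libraries where they do the work, as an engineer would, in place of code of your own. Each camera call takes 0.05 s, during which the arm holds its last target. There are 200 camera calls.

## Working session

There is one attempt and no reset: what is moved stays moved. The work goes in short steps, Python scripts to look and compute and a shell command to move; the robot and the scene stay as the last step left them, time stands still between calls to the robot, and variables do not carry over. Pictures are saved under pics/ and viewed, at most 10 in all, crops included, and the job is handed in when it is done.

```bash
mkdir -p pics; cat > h.py <<'E'
import numpy as np,cv2
from station import bot
def cam(n):
    c=bot.read_camera(n);h=c["pixels"].shape[0]
    f=h/2/np.tan(np.radians(c["fovy"])/2)
    c["K"]=np.array([[f,0,c["cx"]],[0,f,c["cy"]],[0,0,1]]);c["D"]=np.array(c["distortion"],float);c["T"]=np.array(c["pose"]);return c
def rays(c,uv):
    p=cv2.undistortPoints(np.array(uv,float).reshape(-1,1,2),c["K"],c["D"])[:,0]
    return np.c_[p,np.ones(len(p))]@c["T"][:3,:3].T
def onz(c,uv,z):
    r=rays(c,uv);o=c["T"][:3,3];return o+r*((z-o[2])/r[:,2])[:,None]
def dep(c,uv):
    r=rays(c,uv);d=np.array([c["depth"][int(round(v)),int(round(u))] for u,v in uv]);return c["T"][:3,3]+r*d[:,None]
E
python3 - <<'E'
from h import *
import pickle
for n in("side","top"):
    c=cam(n);pickle.dump(c,open(n+"0.pkl","wb"));cv2.imwrite(f"pics/{n}0.png",c["pixels"][...,::-1]);print(n,c["T"].round(3).tolist(),c["K"][0,0],c["D"])
print(bot.get_obs())
E
```

```text
side [[0.814, -0.506, 0.285, 0.278], [-0.581, -0.704, 0.408, -0.419], [-0.005, -0.498, -0.867, 0.88], [0.0, 0.0, 0.0, 1.0]] 457.38845436293786 [-0.13996404  0.          0.          0.          0.        ]
top [[-0.004, -0.985, 0.171, 0.392], [-1.0, 0.006, 0.013, -0.028], [-0.013, -0.171, -0.985, 0.907], [0.0, 0.0, 0.0, 1.0]] 411.65814686122536 [-0.08565204  0.          0.          0.          0.        ]
{'t': 0.1, 'q': array([-1.31606909,  0.47771557,  0.0223196 ,  1.55635152, -0.01150085,
        1.10928532, -0.08309562]), 'joint_vel': array([-0.00031495, -0.00235696, -0.00011183, -0.00243598,  0.0010726 ,
        0.00063658, -0.00030024]), 'joint_torque': array([ 4.82113057e-03, -5.97761679e+01,  1.61419004e+00, -2.81952721e+01,
        1.29315653e-02,  5.00284237e-03,  6.22370771e-05]), 'eef_pos': array([0.23937834, 0.63056097, 0.23042418]), 'tool_rot': array([-9.42089486e-05,  1.80398217e-01,  9.83593319e-01, -8.10554157e-04]), 'contact_force': array([ 0.38543697, -0.09310665,  0.74357286]), 'torque': array([ 0.01018561,  0.01691235, -0.06344552]), 'grasp_force': 0.0, 'gripper_width': 0.9959818500572488}
```

View pics/side0.png

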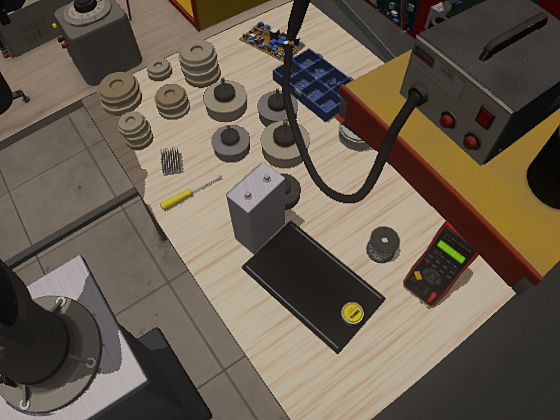

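View pics/top0.png

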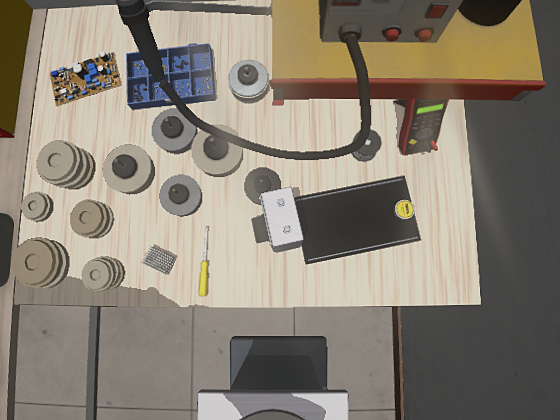

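The side view shows the box (257,207) with sockets at (248,195) and (267,178), the mat with corners (292,222), (243,266), (340,352), (385,298), and the tin at (352,312). The top view shows the box top at (282,218), the mat to its right with the tin at (404,209), and the dial bulging out at (262,230). A black hose arches over the scene.

```bash
python3 - <<'E'
from h import *
import pickle
s,t=[pickle.load(open(n+"0.pkl","rb")) for n in("side","top")]
print("mat top",onz(t,[(405,177),(420,240),(308,263)],.01).round(3).tolist())
print("mat side",onz(s,[(243,266),(340,352),(385,298)],.01).round(3).tolist())
print("tin",onz(s,[(352,312)],.028).round(3),onz(t,[(404,209)],.028).round(3))
print("sockets top",onz(t,[(281,202),(287,229)],.189).round(3).tolist(),"side",onz(s,[(248,195),(267,178)],.189).round(3).tolist())
# box top from depth
for n,c in(("top",t),("side",s)):
    d=c["depth"];vv,uu=np.mgrid[0:420,0:560];uv=np.c_[uu.ravel(),vv.ravel()]
    r=rays(c,uv);P=(c["T"][:3,3]+r*d.ravel()[:,None])
    m=(abs(P[:,2]-.18)<.006)&(d.ravel()>0)
    mm=m.reshape(420,560).astype(np.uint8)
    k,l,st,ce=cv2.connectedComponentsWithStats(mm)
    for i in range(1,k):
        if st[i,4]>400:
            Q=P[l.ravel()==i];print(n,"comp",st[i],cv2.minAreaRect(Q[:,:2].astype(np.float32)),Q[:,2].mean())
    for z0 in np.arange(.05,.5,.05):
        pass
    hose=dep(c,[(190,110),(230,140),(300,155),(340,152),(360,135),(368,100)] if n=="top" else [(290,100),(300,140),(320,180),(345,198),(375,180),(395,130)])
    print("hose",hose.round(3).tolist())
    # dial region points (top): dark pts near left of box
    if n=="top":
        m=(uv[:,0]>245)&(uv[:,0]<268)&(uv[:,1]>205)&(uv[:,1]<250)&(P[:,2]>.03)&(P[:,2]<.17)
        print("dial",m.sum(),P[m].mean(0),P[m].min(0),P[m].max(0))
E
```

```text
mat top [[0.611, -0.299, 0.01], [0.469, -0.325, 0.01], [0.421, -0.078, 0.01]]
mat side [[0.423, -0.075, 0.01], [0.475, -0.329, 0.01], [0.615, -0.298, 0.01]]
tin [[ 0.537 -0.284  0.028]] [[ 0.535 -0.287  0.028]]
sockets top [[0.523, -0.022, 0.189], [0.475, -0.032, 0.189]] side [[0.475, -0.037, 0.189], [0.523, -0.027, 0.189]]
top comp [ 505  100   33  320 1141] ((0.43136802315711975, -0.45943430066108704), (0.586114764213562, 0.005597061011940241), 0.06155385822057724) 0.1798485350800779
top comp [ 259  187   45   60 1784] ((0.4994298219680786, -0.02076524868607521), (0.10023342072963715, 0.06120479479432106), 12.761141777038574) 0.17973795262249725
hose [[0.7, 0.148, 0.186], [0.661, 0.08, 0.124], [0.635, -0.06, 0.104], [0.62, -0.132, 0.172], [0.63, -0.158, 0.235], [0.661, -0.159, 0.311]]
dial 344 [0.48835492 0.02296831 0.08147166] [0.46161028 0.00708442 0.06593796] [0.51815415 0.04139788 0.10216643]
side comp [ 60   0  62  34 445] ((0.44888362288475037, 0.67656409740448), (0.13908223807811737, 0.14205732941627502), 89.70081329345703) 0.17898418495623053
side comp [ 226  163   59   51 1485] ((0.49929338693618774, -0.022446408867836), (0.10033537447452545, 0.062225282192230225), 12.396483421325684) 0.1804318383103852
hose [[0.688, 0.127, 0.157], [0.664, 0.056, 0.11], [0.641, -0.043, 0.098], [0.616, -0.139, 0.179], [0.639, -0.173, 0.26], [0.681, -0.153, 0.338]]
```

```bash
python3 -m jog '[[-1,-1,0,0],[-3,-3,0,-0.05],[-5,-5.2,0,-0.1],[-7.5,-7.8,0,-0.15],[-10,-10.5,0,-0.2],[-12.5,-13,0,-0.25],[-15,-15.7,0,-0.3],[-17.5,-18.3,0,-0.35],[-20,-21,0,-0.4],[-22.5,-23.5,0,-0.45],[-25,-26,0,-0.5],[-27.5,-28.7,0,-0.55],[-30,-31.3,0,-0.58],[-32.5,-34,0,-0.58],[-35,-36.5,0,-0.58],[-37.5,-39,0,-0.58],[-40,-41.8,0,-0.58],[-42,-44,0,-0.58],[-43.1,-45,0,-0.58],[-43.1,-45,0,-0.58]]' 1 40; python3 -c "
from station import bot;o=bot.get_obs();print(o['q'],o['contact_force'])"
```

```text
t: 1.77
eef_pos: [0.4837, 0.0533, 0.2312]
tool_rot: [0.0, -0.105, 0.994, -0.001]
contact_force: [0.7, 0.2, 0.4]
gripper_width: 0.006
grasp_force: 0.0
[-0.47338908  0.16301231  0.26360938  2.0087658  -0.04933763  0.97586914
  1.59614199] [0.66724723 0.24543184 0.41161458]
```

```bash
python3 -m jog '[[0,0,1.5,0],[0,0,3.5,0],[0,0,5.5,0],[0,0,7,0],[0,0,7.6,0],[0,-1,7.6,0],[0,-2,7.6,0],[0,-2.5,7.6,0],[0,-3,7.6,0],[0,-3.4,7.6,0],[0,-3.8,7.6,0],[0,-4.2,7.6,0],[0,-4.6,7.6,0],[0,-5,7.6,0],[0,-5,7.6,0]]'; python3 - <<'E'
from h import *
c=cam("side");cv2.imwrite("pics/s1.png",cv2.resize(c["pixels"][120:370,160:440,::-1],None,fx=2,fy=2))
E
```

```text
t: 3.02
eef_pos: [0.4938, 0.0078, 0.1554]
tool_rot: [0.0, -0.108, 0.994, -0.0]
contact_force: [-0.1, 0.2, 0.2]
gripper_width: 0.001
grasp_force: 0.6
```

View pics/s1.png

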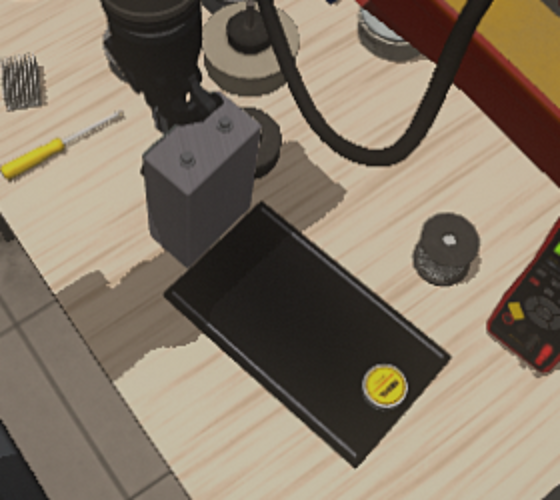

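The box (crop 200,175) is upright, perhaps just starting to tilt, with the gripper behind its panel at crop (175,100); the hose is well clear. I'll keep pushing.

```bash
python3 -m jog '[[0,-0.5,0,0],[0,-1,0,0],[0,-1.5,0,0],[0,-2,0,0],[0,-2.5,0,0],[0,-3,0,0],[0,-3.5,0,0],[0,-4,0,0],[0,-4.5,0,0],[0,-5,0,0],[0,-5,0,0],[0,-5,0,0],[0,-5,0,0],[0,-5,0,0]]'; python3 - <<'E'
from h import *
c=cam("side");cv2.imwrite("pics/s2.png",cv2.resize(c["pixels"][120:370,160:440,::-1],None,fx=2,fy=2))
E
```

```text
t: 4.23
eef_pos: [0.5043, -0.0399, 0.1552]
tool_rot: [-0.0, -0.109, 0.994, 0.0]
contact_force: [-1.0, 0.1, -0.7]
gripper_width: 0.0
grasp_force: 0.0
```

View pics/s2.png

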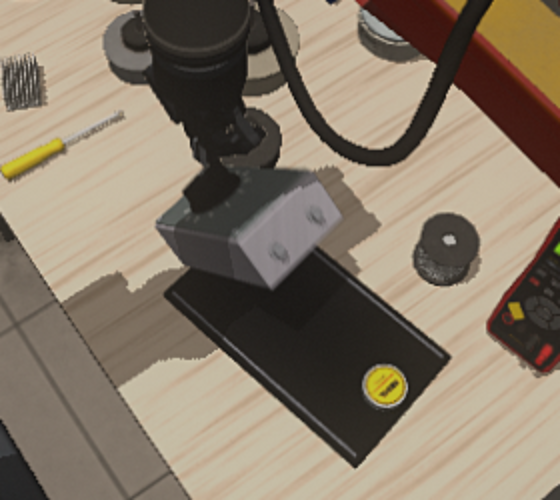

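The box is tilted about 40° and appears to be falling onto the mat. I'll wait, then check.

```bash
python3 -m jog '[[0,0,0,0],[0,0,0,0],[0,0,0,0],[0,0,0,0],[0,1,-1,0],[0,2,-3,0],[0,4,-5,0],[0,7,-6,0],[0,10,-6,0],[0,13,-6,0],[0,16,-6,0],[0,18,-6,0],[0,18,-6,0]]'; cat > look.py <<'E'
from h import *
import sys
c=cam("top");s=cam("side")
cv2.imwrite(f"pics/{sys.argv[1]}.png",np.vstack([cv2.resize(x["pixels"][a:b,l:l+224,::-1],None,fx=2.5,fy=2.5) for x,a,b,l in((c,170,275,230),(s,190,310,190))]))
for n,x in(("top",c),("side",s)):
    vv,uu=np.mgrid[0:420,0:560];uv=np.c_[uu.ravel(),vv.ravel()];d=x["depth"].ravel()
    P=x["T"][:3,3]+rays(x,uv)*d[:,None]
    reg=(abs(P[:,0]-.53)<.13)&(abs(P[:,1]+.13)<.16)&(d>0)
    m=reg&(abs(P[:,2]-.07)<.006);k,l,st,ce=cv2.connectedComponentsWithStats(m.reshape(420,560).astype(np.uint8))
    i=1+st[1:,4].argmax();Q=P[l.ravel()==i];print(n,"panel",st[i],cv2.minAreaRect(Q[:,:2].astype(np.float32)),Q[:,2].mean())
    b=reg&(P[:,2]>.09)&(P[:,2]<.108);Q=P[b][:,:2];print(" bar",b.sum(),cv2.minAreaRect(Q.astype(np.float32)) if b.sum()>5 else "",P[b][:,2].mean())
    g=x["pixels"].reshape(-1,3).min(1);w=b&(g>110);print(" white",w.sum(),P[w].mean(0) if w.any() else "")
E
python3 look.py a3
```

```text
t: 5.37
eef_pos: [0.4644, 0.1405, 0.2154]
tool_rot: [0.0, -0.112, 0.994, 0.001]
contact_force: [-0.2, 0.3, 0.2]
gripper_width: -0.002
grasp_force: 0.0
top panel [ 281  184   95   63 3573] ((0.5185769200325012, -0.11635103821754456), (0.10033949464559555, 0.18088942766189575), 11.152379989624023) 0.06983862384412363
 bar 448 ((0.5946237444877625, -0.06484341621398926), (0.21901442110538483, 0.07511990517377853), 39.77571487426758) 0.09701847521822396
 white 56 [ 0.58924779 -0.06278569  0.09770721]
side panel [ 244  203  100   89 3626] ((0.5187608599662781, -0.11753680557012558), (0.10076829046010971, 0.1802307814359665), 11.132745742797852) 0.07042189694405164
 bar 383 ((0.5920687317848206, -0.06288884580135345), (0.21927033364772797, 0.06659967452287674), 40.43003463745117) 0.09743978250205637
 white 22 [ 0.54742666 -0.08749691  0.10026174]
```

View pics/a3.png

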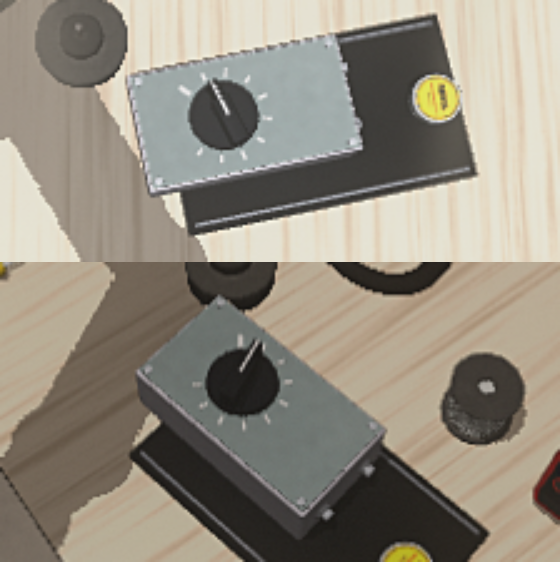

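The box lies on its back (panel z 0.070), square on the mat. The pointer is at crop (211,81) and the zero mark at (185,92), so the dial starts in click 1. I'll refine the dial centre and bar angle.

```bash
cat > dial.py <<'E'
from h import *
vv,uu=np.mgrid[0:420,0:560];uv=np.c_[uu.ravel(),vv.ravel()]
for n in("top","side"):
    x=cam(n);d=x["depth"].ravel();r=rays(x,uv);P=x["T"][:3,3]+r*d[:,None]
    near=np.hypot(P[:,0]-.515,P[:,1]+.099)<.045
    g=x["pixels"].reshape(-1,3).max(1)
    k=near&(abs(P[:,2]-.077)<.0035)&(g<75)
    if k.sum()>20: print(n,"disc",k.sum(),cv2.minEnclosingCircle(P[k][:,:2].astype(np.float32)))
    b=near&(P[:,2]>.092)&(P[:,2]<.106)
    if b.sum()>20:
        Q=P[b][:,:2];(cx,cy),_,_=cv2.minAreaRect(Q.astype(np.float32))
        w,v=np.linalg.eigh(np.cov(Q.T));a=v[:,1];print(" bar",b.sum(),cv2.minAreaRect(Q.astype(np.float32)),"ang",np.degrees(np.arctan2(a[1],a[0]))%180,P[b][:,2].mean())
    w=near&(x["pixels"].reshape(-1,3).min(1)>130)&(P[:,2]>.085)
    if w.any(): m=P[w].mean(0);print(" line",w.sum(),m,np.degrees(np.arctan2(m[1]+.0993,m[0]-.5152)))
E
python3 dial.py
```

```text
top disc 377 ((0.5144906640052795, -0.09816455841064453), 0.027748024091124535)
 bar 179 ((0.5150474905967712, -0.0983753353357315), (0.05359750986099243, 0.014264058321714401), 25.831714630126953) ang 25.631387595696708 0.09830547226692757
 line 27 [ 0.52534868 -0.09362573  0.0988266 ] 29.210185744615377
side disc 370 ((0.5150730609893799, -0.10030125081539154), 0.02844586782157421)
 bar 184 ((0.5147597193717957, -0.10016888380050659), (0.053341805934906006, 0.01428942196071148), 27.02155876159668) ang 26.391702472278382 0.09906414053820434
 line 13 [ 0.52517294 -0.09488632  0.10022507] 23.87255156744973
```

```bash
python3 -m jog '[[0,-1,0,0],[0,-3,0,-0.03],[0,-6,0,-0.06],[0,-9,0,-0.1],[0.1,-12,0,-0.14],[0.2,-15,0,-0.18],[0.3,-18,0,-0.22],[0.4,-21,0,-0.23],[0.4,-23.5,0,-0.23],[0.4,-24.5,1,-0.23],[0.4,-24.5,3,-0.23],[0.4,-24.5,5.5,-0.23],[0.4,-24.5,7.5,-0.23],[0.4,-24.5,8.5,-0.23],[0.4,-24.5,8.5,-0.23]]' 0 30; python3 -c "
from station import bot;import numpy as np;from scipy.spatial.transform import Rotation as R
o=bot.get_obs();w,x,y,z=o['tool_rot'];M=R.from_quat([x,y,z,w]).as_matrix();print(o['q'],(M.T@(np.array([.515,-.0993,.080])-o['eef_pos'])*100).round(2),np.degrees(np.arctan2(M[1,1],M[0,1])))"
```

```text
t: 6.82
eef_pos: [0.5125, -0.1059, 0.1283]
tool_rot: [-0.002, -0.221, 0.975, 0.0]
contact_force: [0.0, 0.1, 0.5]
gripper_width: 0.498
grasp_force: 0.0
[-0.15843626  0.37040038  0.29809276  2.02482768 -0.1518031   0.77144433
  2.24621054] [-0.53  0.48  4.83] 115.50862172058233
```

```bash
python3 -m jog '[[-0.5,0.5,0,0],[-0.5,0.5,1,0],[-0.5,0.5,2,0],[-0.5,0.5,3,0],[-0.5,0.5,4,0],[-0.5,0.5,4.6,0],[-0.5,0.5,4.6,0],[-0.5,0.5,4.6,0]]'; cat > rel.py <<'E'
from station import bot;import numpy as np;from scipy.spatial.transform import Rotation as R
o=bot.get_obs();w,x,y,z=o['tool_rot'];M=R.from_quat([x,y,z,w]).as_matrix();print((M.T@(np.array([.515,-.0993,.080])-o['eef_pos'])*100).round(2),np.degrees(np.arctan2(M[1,1],M[0,1])),o['q'][6],o['contact_force'],o['torque'])
E
python3 rel.py
```

```text
t: 7.48
eef_pos: [0.5164, -0.098, 0.0838]
tool_rot: [-0.001, -0.222, 0.975, 0.0]
contact_force: [0.8, 0.6, -0.2]
gripper_width: 0.498
grasp_force: 0.0
[ 0.18 -0.06  0.38] 115.61233909093544 2.2602966104024644 [ 0.79958594  0.55593749 -0.24555496] [ 0.04121984 -0.05984984 -0.00832843]
```

Aligned to within 2 mm. Lower slightly, close, and turn 65°.

```bash
python3 -m jog '[[0.15,0,0.2,0],[0.15,0,0.3,0],[0.15,0,0.3,0],[0.15,0,0.3,0],[0.15,0,0.3,0],[0.15,0,0.3,0]]' 1 25; python3 rel.py;  python3 -m jog '[[0,0,0,0.08],[0,0,0,0.16],[0,0,0,0.24],[0,0,0,0.32],[0,0,0,0.4],[0,0,0,0.48],[0,0,0,0.56],[0,0,0,0.64],[0,0,0,0.72],[0,0,0,0.8],[0,0,0,0.88],[0,0,0,0.96],[0,0,0,1.05],[0,0,0,1.05],[0,0,0,1.05]]'; python3 rel.py
```

```text
t: 7.98
eef_pos: [0.5156, -0.0989, 0.0815]
tool_rot: [0.0, -0.222, 0.975, -0.0]
contact_force: [0.1, -1.2, -0.1]
gripper_width: 0.158
grasp_force: 28.3
[ 0.07 -0.01  0.15] 115.60526874663977 2.263528091283535 [ 0.14878577 -1.17636639 -0.13832593] [-0.33600513 -0.02258484  0.07018476]
t: 9.23
eef_pos: [0.5159, -0.0982, 0.0815]
tool_rot: [0.0, 0.295, 0.955, 0.0]
contact_force: [1.1, 0.3, 0.7]
gripper_width: 0.155
grasp_force: 28.4
[ 0.01 -0.15  0.15] 55.63403704773173 1.4145303419217696 [1.11173759 0.27166654 0.69217859] [ 0.11290019 -0.26935464  0.03137348]
```

```bash
python3 -m jog '[[0,0,0,0],[0,0,0,0],[0,0,0,0],[0,0,0,0],[0,0,0,0]]' 0; python3 -m jog '[[0,0,0,0],[0,0,0,0],[0,0,0,0],[0,0,0,0],[0,0,0,0]]' 1 25; python3 -m jog '[[0,0,0,0.09],[0,0,0,0.18],[0,0,0,0.27],[0,0,0,0.36],[0,0,0,0.45],[0,0,0,0.54],[0,0,0,0.63],[0,0,0,0.72],[0,0,0,0.81],[0,0,0,0.9],[0,0,0,0.99],[0,0,0,1.08],[0,0,0,1.17],[0,0,0,1.26],[0,0,0,1.35],[0,0,0,1.44],[0,0,0,1.52],[0,0,0,1.57],[0,0,0,1.57],[0,0,0,1.57]]'; python3 rel.py
```

```text
t: 9.65
eef_pos: [0.5153, -0.0986, 0.0813]
tool_rot: [-0.0, 0.297, 0.955, 0.0]
contact_force: [-0.4, 0.9, -0.1]
gripper_width: 0.497
grasp_force: 0.0
t: 10.07
eef_pos: [0.5156, -0.0985, 0.0814]
tool_rot: [0.0, 0.297, 0.955, 0.0]
contact_force: [-0.2, 1.4, 2.6]
gripper_width: 0.151
grasp_force: 28.2
t: 11.73
eef_pos: [0.5158, -0.0988, 0.0814]
tool_rot: [0.0, 0.885, 0.466, 0.0]
contact_force: [0.1, -1.2, 1.5]
gripper_width: 0.157
grasp_force: 28.1
[-0.09 -0.04  0.14] -34.399448105973086 0.18576666537983724 [ 0.10386129 -1.18246638  1.54656273] [-0.18834019 -0.22377849  0.00854226]
```

```bash
python3 -m jog '[[0,0,0,0],[0,0,0,0],[0,0,0,0],[0,0,0,0],[0,0,0,0],[0,0,-1,0],[0,0,-3,0],[0,0,-6,0],[0,0,-9,0],[0,0,-11,0],[1,-1.2,-12,0],[3,-3.5,-12,0],[5.5,-6,-12,0],[8,-9,-12,0],[10.5,-12,-12,0],[13,-14.5,-12,0],[14,-15.5,-12,0],[14,-15.5,-12,0]]' 0; python3 look.py a4|grep panel; python3 dial.py
```

```text
t: 13.23
eef_pos: [0.4662, 0.1088, 0.2013]
tool_rot: [-0.001, 0.883, 0.469, -0.0]
contact_force: [0.1, -0.4, 0.3]
gripper_width: 0.498
grasp_force: 0.0
top panel [ 286  178   72   95 3657] ((0.4976094365119934, -0.10333338379859924), (0.1804535835981369, 0.10002098977565765), 16.660076141357422) 0.0699023924936155
side panel [ 233  202   95   94 3625] ((0.49793943762779236, -0.10479757189750671), (0.18149112164974213, 0.10084571689367294), 16.678010940551758) 0.07039490393465232
top disc 373 ((0.5138013958930969, -0.09840620309114456), 0.027883129194378853)
 bar 176 ((0.5149393677711487, -0.09823396801948547), (0.05380179360508919, 0.014106012880802155), 57.3431396484375) ang 56.7466908591031 0.09874987491572164
 line 23 [ 0.50845748 -0.1082598   0.09955382] -126.96255188404989
side disc 416 ((0.5147140026092529, -0.09990417957305908), 0.02838444896042347)
 bar 175 ((0.5149412155151367, -0.1000758484005928), (0.052851129323244095, 0.013439193367958069), 54.3255729675293) ang 57.10207897854679 0.09930391463902123
 line 13 [ 0.50787486 -0.11117331  0.10007341] -121.6721606958702
```

View pics/a4.png

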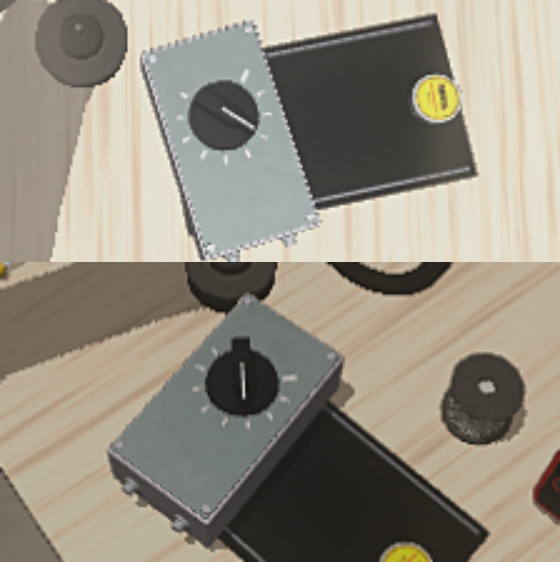

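The picture shows that the box turned with the tool. Its sockets now face lower left at crop top-view (255,240), and the zero mark is at (245,75). The pointer at (255,128) is about 93° clockwise of zero, so the dial is in click 3 and needs 3 more. I'll regrip, press lightly down for more friction under the box, and turn slowly.

```bash
python3 -m jog '[[-1,1,0,0],[-3,3.3,0,0],[-5.5,6,0,0],[-8,9,0,0],[-10.5,12,0,0],[-13,14.5,0,0],[-14,15.5,0,0],[-14,15.5,2,0],[-14,15.5,4,0],[-14,15.5,6,0],[-14,15.5,8,0],[-14,15.5,10,0],[-14,15.5,11,0],[-14,15.5,11.7,0],[-14,15.5,11.7,0],[-14,15.5,11.7,0]]' 0; python3 rel.py; python3 -m jog '[[0,0,0.3,0],[0,0,0.3,0],[0,0,0.3,0],[0,0,0.3,0],[0,0,0.3,0],[0,0,0.3,0]]' 1 30;python3 -m jog '[[0,0,0.2,0],[0,0,0.4,0],[0,0,0.4,0],[0,0,0.4,0]]'; python3 rel.py
```

```text
t: 14.77
eef_pos: [0.5156, -0.0994, 0.0849]
tool_rot: [0.0, 0.885, 0.465, 0.0]
contact_force: [-0.3, 0.5, 0.7]
gripper_width: 0.498
grasp_force: 0.0
[-0.03 -0.06  0.49] -34.56081947976572 0.17247678974395078 [-0.31888225  0.53902923  0.74458531] [0.00886418 0.02661283 0.0268121 ]
t: 15.27
eef_pos: [0.516, -0.0986, 0.0819]
tool_rot: [0.0, 0.885, 0.466, 0.001]
contact_force: [-1.2, 0.3, 6.1]
gripper_width: 0.154
grasp_force: 32.4
t: 15.6
eef_pos: [0.5162, -0.0986, 0.0803]
tool_rot: [-0.001, 0.885, 0.465, 0.002]
contact_force: [-10.0, 6.4, 38.8]
gripper_width: 0.159
grasp_force: 38.3
[-0.13 -0.06  0.02] -34.53763780149908 0.18221876151690009 [-9.97086293  6.36504244 38.75258231] [1.23741739 2.21301208 0.02448513]
```

```bash
python3 -m jog '[[0,0,-0.15,0],[0,0,-0.15,0],[0,0,-0.15,0.04],[0,0,-0.15,0.08],[0,0,-0.15,0.12],[0,0,-0.15,0.16],[0,0,-0.15,0.2],[0,0,-0.15,0.24],[0,0,-0.15,0.28],[0,0,-0.15,0.32],[0,0,-0.15,0.36],[0,0,-0.15,0.4],[0,0,-0.15,0.44],[0,0,-0.15,0.48],[0,0,-0.15,0.52],[0,0,-0.15,0.52]]'; python3 rel.py; cat > box.py <<'E'
from h import *
vv,uu=np.mgrid[0:420,0:560];uv=np.c_[uu.ravel(),vv.ravel()]
for n in("top","side"):
    x=cam(n);d=x["depth"].ravel();P=x["T"][:3,3]+rays(x,uv)*d[:,None]
    m=(abs(P[:,0]-.5)<.16)&(abs(P[:,1]+.1)<.16)&(abs(P[:,2]-.07)<.006)&(x["pixels"].reshape(-1,3).min(1)>60)
    k,l,st,ce=cv2.connectedComponentsWithStats(m.reshape(420,560).astype(np.uint8));i=1+st[1:,4].argmax()
    print(n,st[i,4],cv2.minAreaRect(P[l.ravel()==i][:,:2].astype(np.float32)))
E
python3 box.py
```

```text
t: 16.93
eef_pos: [0.5163, -0.0989, 0.0804]
tool_rot: [-0.0, 0.975, 0.221, 0.001]
contact_force: [-4.0, 2.2, 18.4]
gripper_width: 0.156
grasp_force: 35.5
[-0.14 -0.02  0.04] -64.42104262414949 -0.23213969199310125 [-4.02524392  2.15341138 18.4325287 ] [ 0.50269082  0.80069749 -0.01705734]
top 1642 ((0.4499179720878601, -0.11772182583808899), (0.080457404255867, 0.10012029111385345), 16.435056686401367)
side 2688 ((0.49703824520111084, -0.10508079826831818), (0.17936617136001587, 0.10070022195577621), 16.529281616210938)
```

Pressing held the box still at 16.5° while the dial went one click. Continue 54° more.

```bash
python3 -m jog '[[0,0,0,0.04],[0,0,0,0.08],[0,0,0,0.12],[0,0,0,0.16],[0,0,0,0.2],[0,0,0,0.24],[0,0,0,0.28],[0,0,0,0.32],[0,0,0,0.36],[0,0,0,0.4],[0,0,0,0.44],[0,0,0,0.47],[0,0,0,0.47]]'; python3 rel.py; python3 -m jog '[[0,0,0,0.04],[0,0,0,0.08],[0,0,0,0.12],[0,0,0,0.16],[0,0,0,0.2],[0,0,0,0.24],[0,0,0,0.28],[0,0,0,0.32],[0,0,0,0.36],[0,0,0,0.4],[0,0,0,0.44],[0,0,0,0.47],[0,0,0,0.47],[0,0,0,0.47]]'; python3 rel.py; python3 box.py
```

```text
t: 18.12
eef_pos: [0.5164, -0.0992, 0.0804]
tool_rot: [0.0, 1.0, -0.012, 0.001]
contact_force: [-3.2, 1.5, 17.6]
gripper_width: 0.157
grasp_force: 35.3
[-0.14  0.01  0.04] -91.32478082393958 -0.6142119143296925 [-3.17250087  1.51225663 17.59021514] [0.30843508 0.60950825 0.01856839]
t: 19.28
eef_pos: [0.5162, -0.0996, 0.0805]
tool_rot: [0.0, 0.97, -0.244, 0.001]
contact_force: [-3.3, 1.4, 15.7]
gripper_width: 0.148
grasp_force: 35.1
[-0.12  0.04  0.05] -118.1947513423398 -1.009423504690773 [-3.27562172  1.39651516 15.6950613 ] [ 0.08662605  0.54196169 -0.01866488]
top 1872 ((0.45124316215515137, -0.11725295335054398), (0.08400608599185944, 0.09992954879999161), 16.87759017944336)
side 3104 ((0.4976390600204468, -0.10483971238136292), (0.18040387332439423, 0.10090010613203049), 16.57334327697754)
```

```bash
python3 -m jog '[[0,0,-0.1,0],[0,0,-0.2,0],[0,0,-0.2,0]]'; python3 -m jog '[[0,0,0,0],[0,0,0,0],[0,0,0,0],[0,0,0,0],[0,0,0,0],[0,0,-1,0],[0,0,-3,0],[0,0,-6,0],[0,0,-9,0],[0,0,-11,0],[-1,-1.2,-12,0],[-3,-3.5,-12,0],[-5.5,-6,-12,0],[-8,-9,-12,0],[-10.5,-12,-12,0],[-13,-14.5,-12,0],[-14,-15.2,-12,0],[-14,-15.2,-12,0]]' 0; python3 look.py a5|grep panel; python3 dial.py
```

```text
t: 19.63
eef_pos: [0.5153, -0.0983, 0.0806]
tool_rot: [-0.0, 0.97, -0.243, -0.0]
contact_force: [-0.8, -0.1, 0.5]
gripper_width: 0.152
grasp_force: 33.0
t: 21.13
eef_pos: [0.4626, 0.1049, 0.2009]
tool_rot: [-0.001, 0.971, -0.24, -0.001]
contact_force: [0.7, -0.1, -0.0]
gripper_width: 0.502
grasp_force: 0.0
top panel [ 286  178   72   95 3621] ((0.4966721534729004, -0.1024705320596695), (0.17992278933525085, 0.10029549896717072), 16.90528678894043) 0.06986388431445853
side panel [ 233  202   94   93 3643] ((0.49648013710975647, -0.10377255827188492), (0.1811329573392868, 0.10073339194059372), 17.25693702697754) 0.07041763964521354
top disc 414 ((0.513156533241272, -0.09699860215187073), 0.027879545465111732)
 bar 168 ((0.5141177773475647, -0.09695310145616531), (0.013765896670520306, 0.053808167576789856), 61.267189025878906) ang 151.64785135430387 0.09887791815373673
 line 23 [ 0.50460028 -0.09228011  0.0993517 ] 146.4846468978399
side disc 317 ((0.5142872333526611, -0.09930083155632019), 0.028784843161702156)
 bar 195 ((0.5141109228134155, -0.09791350364685059), (0.015156678855419159, 0.05274471640586853), 60.603023529052734) ang 151.75027327801027 0.09892644004883311
 line 12 [ 0.50408462 -0.09331466  0.10063135] 151.69869598890205
```

View pics/a5.png

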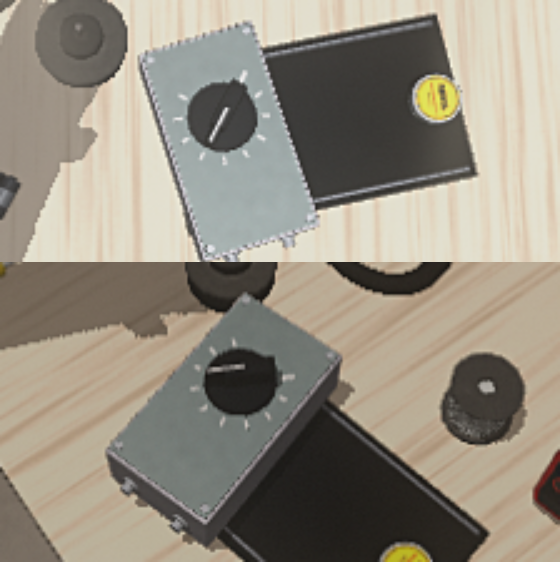

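The picture shows the box flat on the mat. The zero mark is at crop (245,77) and the pointer line ends at (211,138), exactly opposite, so the dial has turned 180° from zero to the sixth click. The tin and spool are unmoved, and the arm is clear.

```bash
python3 -c "
from station import bot;print(bot.hand_in())"
```

```text
the job is handed in; nothing more can be done
None
```

I handed in the job: the box lies flat on its back on the mat with the dial in the sixth click (measured about 180° from the zero mark), though the box swung about 84° clockwise on the mat during the second grip; the tin and spool look unmoved, and I didn't re-check the heat sink or screwdriver.

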